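# Seat and lock the printing block of a label date coder

### The job

Set up the date coder's printing plate for a run: with the fingertips, push the small brass printing block flat against the long steel rail, slide it along the rail all the way home into the corner pocket, and then push the lock lever round as far as it goes, so that it bars the pocket behind the block. Push the block only, do not pick it up, and leave the label core, the loose cap and the tweezers beside the plate where they are.

Things in the scene. Friction and masses are not known exactly. Their poses are not given: they have to be found in the camera images.
- print_plate: Aluminium plate bolted to the table, 105 x 220 mm, 12 mm thick. Frame: origin on the table, z up, x away from the robot, y to the left, turned at most 15 deg; edges at x = -55 and +50, y = -95 and +125 mm. On its top (z = 12 mm) stand steel bars 14 mm high (tops z = 26 mm): rail, end stop and front lip. Plate, bars and block are slippery on one another (friction 0.25).
- rail_face (a point): Foot of the long steel rail's working face, which looks toward the robot, at plate x = +30, y = +40, z = 12 mm. The rail is 12 mm thick, straight along the plate's y from -92 to +122 mm.
- pocket_corner (a point): Inner corner of the pocket, where rail and end stop meet, at plate x = +30, y = -70, z = 12 mm (right end). The end stop's face is the line y = -70 mm, x = -12 to +30 mm. The pocket is 28 mm wide (x = +2 to +30 mm), 40 mm long, and open only to +y.
- lip_end (a point): Foot of the rounded free end of the front lip, the pocket's wall on the robot's side: centre of its 6 mm radius, at plate x = -4, y = -36, z = 12 mm. The lip is 12 mm thick (x = -10 to +2 mm) and runs from here to the end stop.
- code_block: Loose brass printing block with black rubber face, 26 mm (its x) by 44 mm (its y) by 17 mm high, about 0.12 kg, lying on the plate's left half, 27 to 42 mm short of the rail and askew by up to 23 deg. Origin: centre of its underside. Home: long side on the rail, end on the end stop, origin at plate x = +17, y = -48, z = 12 mm, y axes parallel; its tail then stands 4 mm out of the pocket.
- lever_pivot (a point): Upright axis of the lock lever, at plate x = -20, y = -19.5, z = 12 mm. A steel nose 38 mm long and 12 mm wide turns with the lever, at right angles to its handle, 15 to 24 mm above the table: open, it points to the left of the pivot; closed, it points at the rail, across the channel, and clears a block that is home by 0.5 mm.
- lever_knob (a point): Top centre of the lever's black knob, an upright post 14 mm in diameter, from 21 to 41 mm above the table, 60 mm from the pivot, at the end of a flat handle 10 mm wide, 15 to 22 mm above the table. Open, the handle points to the robot; closed, to the left along the rail.
- lock_lever (a joint): Lever angle, clockwise from above: 0 open, 1.75 rad closed at its stop; starts at 0 to 0.25. At angle q the knob lies at plate offset 60 mm * (-sin(1.75-q), cos(1.75-q)) from the pivot: it goes from the robot's side round to the left. About 1 N at the knob moves it and it stays where left. It cannot close if the block is not in.
- label_core: Bystander: empty white label core, an upright tube 44 mm across and 48 mm high, beyond the rail. Origin: centre of its underside.
- cap_stray: Bystander: yellow screw cap, 29 mm across, 17 mm high, on the table between robot and plate, at the left. Origin: centre of its underside.
- tweezers: Bystander: steel tweezers, 122 mm long (its y), 11 mm wide, 12 mm high, lying beyond the rail at the left. Origin: centre of its underside.

How it is judged:
On the way, in this order (a step that is already met when the one before it is completed fails the run):
1. the block lies flat against the rail, still outside the pocket (x of code_block in the frame of print_plate above 0.0145 m and angle between the y axis of code_block and the y axis of print_plate, either way round below 0.08 rad and y of code_block in the frame of print_plate above -0.005 m), for 0.1 s.
2. the block is home in the corner pocket, pushed there with the lever still open (x of code_block in the frame of print_plate above 0.0145 m and y of code_block in the frame of print_plate below -0.0455 m and angle between the y axis of code_block and the y axis of print_plate, either way round below 0.06 rad and value of joint lock_lever below 0.9 rad), for 0.2 s.
At the end, for the whole second after the job is handed in: The block lies on the plate at rest in the corner pocket, within 2.5 mm of rail and end stop and square to them within 0.06 rad; the lock lever is at its closed stop (above 1.66 of 1.75 rad) (x of code_block in the frame of print_plate above 0.0145 m and y of code_block in the frame of print_plate below -0.0455 m and angle between the y axis of code_block and the y axis of print_plate, either way round below 0.06 rad and value of joint lock_lever above 1.66 rad and height (world z) of code_block below 0.0145 m and linear speed of code_block below 0.01 m/s); the robot touches nothing.
It fails at once if the block is lifted or carried (more than 6 mm off the plate) (height (world z) of code_block above 0.018 m).
It fails at once if the block is tipped (angle between code_block's own z axis and vertical above 0.25 rad).
It fails at once if the block is pushed with another part of the arm than the fingers (contact force between the arm and code_block above 3 N).
It fails at once if the label core, the loose cap or the tweezers are shifted by more than 15 mm (distance of any of label_core, cap_stray, tweezers from where it was at the start of the episode above 0.015 m).
It also fails if it takes over 59 s, if anything falls off the work surface, if the arm or the gripper's body presses on something with over 40 N, if the wrist force passes 120 N, or if a joint passes its speed limit or range.

### The arm

A 6-joint arm with a two-finger parallel gripper is mounted at the origin on the work surface; the furniture and walls round the work are solid. World frame = base frame: x ahead of the robot, y to its left, z up, the work surface at z = 0. Lengths are in m, angles in rad, forces in N, time in s.
With the tool pointing down it reaches from about 0.4 to 0.825 m from the base axis. Payload 7 kg.
Tool frame: the origin (TCP) lies at the very end of the fingers, on their centre line; the grasp point (between the pads) lies 19 mm behind it; x points along the fingers, y is the direction in which the jaws open and shut, and the axes are right-handed (so a half turn about x gives the same grasp; the last joint's range is limited). The gripper opens to 88 mm and grips with 3 to 60 N. Pads are 19 mm wide; open, the fingers measure 130 mm over their backs; the gripper's body (78 mm by 193 mm) begins 47 mm behind the grasp point.
Start: joints at [1.434, 0.359, 0.012, 0, -1.224, -0.288], TCP at [0.278, 0.615, 0.227] pointing down, gripper open.
Joint ranges: [-3.07, 3.07], [-1.43, 2.12], [-1.02, 1.25], [-3.03, 1.67], [-3.05, -0], [-3.03, 3.03]. Speed limits (rad/s): [2.39, 2.39, 3.01, 3.14, 3.14, 3.14].

### API

Orientations are given as [roll, pitch, yaw] about the fixed x, y, z axes, in that order (R = Rz(yaw) Ry(pitch) Rx(roll)).
In Python, from station import arm gives the robot as it stands.
- The arm moves only by the shell command python3 -m inch 'ROWS' [OPENING] [FORCE]. ROWS is text: rows parted by semicolons, each of 6 numbers parted by spaces: the shift along the world's x, y, z in units of 30 mm (1.0 is 30 mm), then the turn, a rotation vector about the world's x, y, z in units of 5 degrees (1.0 is 5 degrees). In form: dx dy dz wx wy wz; .... A call has 1 to 12 rows; each row shifts and turns the commanded pose from where the row before left it; what a row does not reach is not made up. A row lasts 1/8 s, in which the tool goes at most 62.5 mm and 10.7 degrees, less where a joint would pass 70% of its speed; a pose out of reach is approached as far as the arm can. A call is refused whole if a number of a shift passes 1 or a number of a turn 1, either way. A call with a gripper value outside its range is refused whole. OPENING is the opening, from 0 (shut) to 1 (fully open), set as the call begins (- or left out, the last holds). The fingers move at their own pace and stop on an object; FORCE is the grip in N (left out, the last holds). Time passes only in rows, so rows that do not move let the fingers close. It gives the time, the measured TCP pose, the force and the opening at its end, in the units of the state.
- arm.get_state(): the state, without advancing time (a new reading comes with each control period).
- arm.grab_frame(name): name is "scene" or "top"; returns a dict with "frame" (400x640x3 uint8, red, green, blue), "range_z" (400x640 float32, m along the optical axis (not along the pixel's ray), 0 where there is no reading), "mtx" (3x3 intrinsics, pixels), "dist_coeffs" ([k1, k2, p1, p2, k3] as OpenCV has them; the pictures are not rectified), "pose" (4x4, takes a point from camera to world coordinates). Camera axes: x right, y up, looking along -z (the intrinsics and any distortion apply to the point x, -y, -z); pixel columns grow to the right and rows downward; lengths in m; the calibration is good to about 2 mm. A picture is of the moment at which its call begins.
- arm.job_done(): hands the job in, once; it reports no verdict.
Trained networks look in a picture, given as the dict that the camera call returned (one of the last four; its "shot" number tells which), for a name from the list of things; names that differ only in an ending like _2 or _b are one class to them, and where a whole thing is asked for, a point or a joint stands for the part that bears it (a point fixed in the world has none). Each returns a list of dicts, best first, with "confidence" (0 to 1); they miss things now and then, are a little off and sometimes report something else, mostly with a low value. They report only what shows in the picture. A call takes as long as a camera call.
- arm.search_frame(picture, target): "extent" ([centre column, centre row, width, height] as shares, 0 to 1, of the picture: columns of its width, rows of its height, round what is visible of it).
- arm.masks_of(picture, target): "mask" (400x640 bool, what is visible of it) and "extent" ([centre column, centre row, width, height] as shares, 0 to 1, of the picture: columns of its width, rows of its height, round what is visible of it).
- arm.place_of(picture, target): "position" ([column, row] as shares, 0 to 1, of the picture: columns of its width, rows of its height: a listed point, or the origin of a listed thing).
The state is a dict: "t": time; "q": joint angles; "qd": joint speeds; "joint_efforts": joint torques, N m; "eef_pos": TCP position; "ee_rot": TCP orientation; "force": force on the tool from outside, world axes, zero at the start; "moment": the same for the moment, N m; "width": finger opening in m.
Only numpy, scipy, OpenCV 4.12 (cv2) and the standard library are available. Lean on these libraries where they do the work, as an engineer would, in place of code of your own. Each camera call takes 0.05 s, during which the arm holds its last target. There are 200 camera calls.

## Working session

There is one attempt and no reset: what is moved stays moved. The work goes in short steps, Python scripts to look and compute and a shell command to move; the robot and the scene stay as the last step left them, time stands still between calls to the robot, and variables do not carry over. Pictures are saved under pics/ and viewed, about 8 in all and at most 12, crops included, and the job is handed in when it is done.

```bash
mkdir -p pics; cat > h.py <<'E'
import numpy as np, cv2
from station import arm
def ray(P,u,v):
    p=cv2.undistortPoints(np.array([[[u,v]]],float),P["mtx"],np.array(P["dist_coeffs"],float))[0,0]
    d=np.array([p[0],-p[1],-1.]); T=np.array(P["pose"]); return T[:3,3],T[:3,:3]@d
def at_z(P,u,v,z):
    o,d=ray(P,u,v); return o+d*(z-o[2])/d[2]
def pix(P,X):
    T=np.array(P["pose"]); c=T[:3,:3].T@(np.atleast_2d(X)-T[:3,3]).T; c=(c*[[1],[-1],[-1]]).T.copy()
    return cv2.projectPoints(c,np.zeros(3),np.zeros(3),P["mtx"],np.array(P["dist_coeffs"],float))[0][:,0]
def save(P,n): cv2.imwrite("pics/"+n,P["frame"][:,:,::-1])
E
python3 - <<'E'
from h import *
s=arm.get_state(); print(s)
Z=dict(rail_face=.012,pocket_corner=.012,lip_end=.012,lever_pivot=.012,lever_knob=.041,code_block=.012,print_plate=0,cap_stray=0,label_core=0,tweezers=0)
for c in("top","scene"):
    P=arm.grab_frame(c); save(P,c+"0.png"); print(c,np.round(P["pose"],3).tolist())
    for n,z in Z.items():
        for r in arm.place_of(P,n)[:2]:
            u,v=r["position"]; u*=640;v*=400
            print(n,round(r["confidence"],2),round(u),round(v),np.round(at_z(P,u,v,z),4))
E
```

```text
{'t': 0.0, 'q': array([ 1.43411029e+00,  3.59342070e-01,  1.10737383e-02, -3.53665739e-04,
       -1.22409624e+00, -2.88082474e-01]), 'qd': array([ 0.00053908, -0.00164764,  0.00039963,  0.00108782,  0.00111655,
        0.00094569]), 'joint_efforts': array([-5.10669415e-04, -5.82716596e+01,  2.93052578e+01,  6.99744388e+00,
        6.94673668e-03, -1.64726471e-04]), 'eef_pos': array([0.27800766, 0.61455996, 0.22565751]), 'ee_rot': array([ 1.64999483,  1.56919322, -1.91648676]), 'force': array([ 0.18409929,  0.49028589, -0.26514476]), 'moment': array([ 0.03483358,  0.02037693, -0.02113067]), 'width': 0.08743336135696178}
top [[0.067, 0.978, -0.198, 0.392], [-0.998, 0.067, -0.007, 0.003], [0.006, 0.198, 0.98, 0.878], [0.0, 0.0, 0.0, 1.0]]
rail_face 0.65 330 198 [ 0.583  -0.0169  0.012 ]
pocket_corner 0.97 388 213 [ 0.5636 -0.1245  0.012 ]
lip_end 0.95 366 222 [ 0.5432 -0.0842  0.012 ]
lever_pivot 0.93 354 233 [ 0.523  -0.0651  0.012 ]
lever_knob 0.72 353 262 [ 0.4686 -0.0634  0.041 ]
code_block 0.68 311 213 [0.5539 0.015  0.012 ]
print_plate 0.9 346 221 [ 0.5452 -0.05    0.    ]
cap_stray 0.62 280 280 [0.4311 0.0614 0.    ]
label_core 0.55 396 183 [ 0.6232 -0.1378  0.    ]
tweezers 0.95 304 157 [0.6621 0.0362 0.    ]
scene [[0.812, 0.261, -0.521, 0.091], [-0.583, 0.37, -0.723, -0.634], [0.004, 0.892, 0.453, 0.449], [0.0, 0.0, 0.0, 1.0]]
rail_face 0.94 336 214 [ 0.5962 -0.006   0.012 ]
rail_face 0.34 338 242 [ 0.5328 -0.0928  0.012 ]
pocket_corner 0.82 363 244 [ 0.5672 -0.1249  0.012 ]
lip_end 0.7 338 241 [ 0.5354 -0.0912  0.012 ]
lever_pivot 0.93 322 233 [ 0.5291 -0.0509  0.012 ]
lever_knob 0.81 300 236 [ 0.4621 -0.0736  0.041 ]
code_block 0.54 311 213 [0.558 0.027 0.012]
print_plate 0.8 332 233 [ 0.5555 -0.0456  0.    ]
cap_stray 0.44 246 223 [0.4389 0.0869 0.    ]
label_core 0.7 393 242 [ 0.631  -0.1384  0.    ]
tweezers 0.5 348 202 [0.6668 0.041  0.    ]
```

View pics/top0.png

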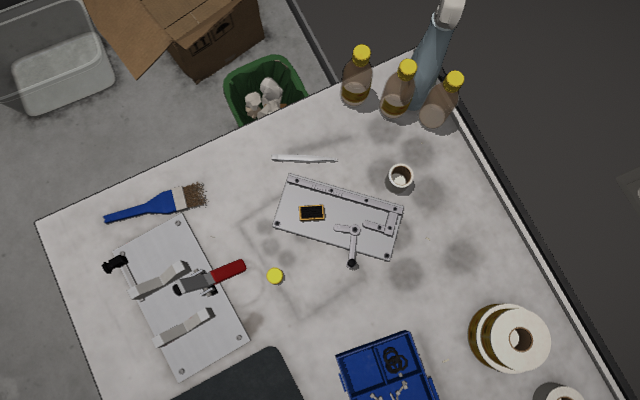

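View pics/scene0.png

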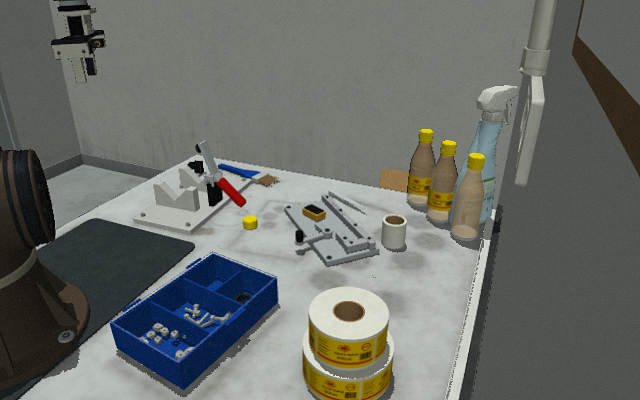

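```bash
cat >> h.py <<'E'
def w2p(pl,X):
    c,s=np.cos(pl[2]),np.sin(pl[2]); d=np.atleast_2d(X)[:,:2]-pl[:2]; return d@np.array([[c,-s],[s,c]])
def p2w(pl,X):
    c,s=np.cos(pl[2]),np.sin(pl[2]); return np.atleast_2d(X)[:,:2]@np.array([[c,s],[-s,c]])+pl[:2]
def rect(P,name,z):
    r=arm.masks_of(P,name)
    if not r: return None
    m=r[0]["mask"].astype(np.uint8); cs=cv2.findContours(m,0,1)[0]; c=max(cs,key=cv2.contourArea)[:,0]
    W=np.array([at_z(P,u,v,z)[:2] for u,v in c]); return cv2.minAreaRect((W*1000).astype(np.float32)),r[0]["confidence"],m.sum()
E
python3 - <<'E'
from h import *
from scipy.optimize import least_squares
P=arm.grab_frame("top")
print("plate",rect(P,"print_plate",.012)); print("block",rect(P,"code_block",.029)); print("knob",rect(P,"lever_knob",.041))
pts=dict(rail_face=(30,40),pocket_corner=(30,-70),lip_end=(-4,-36),lever_pivot=(-20,-19.5))
A=[];B=[]
for n,p in pts.items():
    r=arm.place_of(P,n)[0]; u,v=r["position"]; B.append(at_z(P,u*640,v*400,.012)[:2]); A.append(np.array(p)/1000)
f=least_squares(lambda pl:(p2w(pl,np.array(A))-B).ravel()*1000,[.54,-.05,-.2],loss="soft_l1")
pl=f.x; print("pl",pl,np.round(f.fun,1))
I=P["frame"].copy(); x0,y0=265,165
I=cv2.resize(I[y0:y0+110,x0:x0+150],None,fx=5,fy=5,interpolation=cv2.INTER_CUBIC)
def draw(L,z,col):
    w=np.c_[p2w(pl,np.array(L)/1000),np.full(len(L),z)]; q=((pix(P,w)-[x0,y0]+.5)*5).astype(np.int32); cv2.polylines(I,[q],False,col,1)
draw([(-55,-95),(50,-95),(50,125),(-55,125),(-55,-95)],.012,(255,0,0))
draw([(30,-92),(42,-92),(42,122),(30,122),(30,-70),(-12,-70)],.026,(0,255,0))
cv2.imwrite("pics/c1.png",I[:,:,::-1])
E
```

```text
plate (((536.8312377929688, -29.949295043945312), (220.30902099609375, 137.07240295410156), 76.70539093017578), 0.7, np.uint64(6764))
block (((550.6278076171875, 14.755928993225098), (28.849945068359375, 42.59617233276367), 3.8911871910095215), 0.73, np.uint64(374))
knob (((495.87579345703125, -49.95598602294922), (74.47369384765625, 45.23579406738281), 3.8759987354278564), 0.96, np.uint64(427))
pl [ 0.54998367 -0.05065179 -0.11977605] [ 0.2 -2.5 10.7  1.8 -4.2 -1.9 -0.2  2.5]
```

View pics/c1.png

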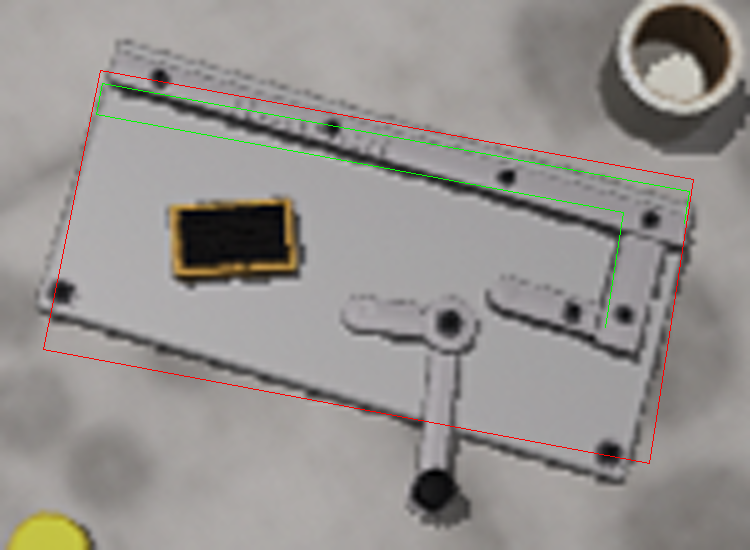

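```bash
python3 - <<'E'
from h import *
from scipy.optimize import least_squares
P=arm.grab_frame("top"); x0,y0=265,165
F=[(-55,125,12,42,302),(-55,-95,12,624,474),(50,125,12,118,45),(50,-95,12,690,207),(30,-70,26,615,231),(-20,-19.5,26,450,322)]
X=np.array([f[:3] for f in F])/1000; Q=np.array([f[3:] for f in F])/5-.5+[x0,y0]
f=least_squares(lambda pl:(pix(P,np.c_[p2w(pl,X),X[:,2]])-Q).ravel(),[.54,-.05,-.2],loss="soft_l1")
pl=f.x; print("pl",pl,np.round(f.fun,1)); np.save("pl.npy",pl)
def tow(u,v,z): return at_z(P,u/5-.5+x0,v/5-.5+y0,z)
b=np.array([tow(*q,.029) for q in [(170,205),(290,199),(298,270),(177,278)]]); bp=w2p(pl,b)*1000
print("block corners",np.round(bp,1),bp.mean(0), "ang",np.degrees(np.arctan2(-(bp[0]-bp[1])[0],(bp[0]-bp[1])[1])))
k=w2p(pl,tow(434,487,.041))[0]*1000; d=k-[-20,-19.5]; print("knob",k,np.hypot(*d),"q",1.75-np.arctan2(-d[0],d[1]))
for n,z in(("cap_stray",.017),("label_core",.048)):
    print(n,rect(P,n,z))
I=cv2.resize(P["frame"][y0:y0+110,x0:x0+150],None,fx=5,fy=5,interpolation=cv2.INTER_CUBIC)
def draw(L,z,col):
    w=np.c_[p2w(pl,np.array(L)/1000),np.full(len(L),z)]; q=((pix(P,w)-[x0,y0]+.5)*5).astype(np.int32); cv2.polylines(I,[q],False,col,1)
draw([(-55,-95),(50,-95),(50,125),(-55,125),(-55,-95)],.012,(255,0,0))
draw([(30,-92),(42,-92),(42,122),(30,122),(30,-70),(-12,-70)],.026,(0,255,0))
draw([(2,-70),(2,-36),(-4,-30),(-10,-36),(-10,-70)],.026,(0,0,255))
cv2.imwrite("pics/c2.png",I[:,:,::-1])
E
```

```text
pl [ 0.55142251 -0.04853396 -0.21921661] [-2.1  1.2 -0.1  1.5 -0.2 -1.5  1.3 -0.7  1.4 -0.4 -0.4  0.1]
block corners [[ -7.9  86.7]
 [  6.3  46.4]
 [-17.5  36.6]
 [-32.4  76.8]] [-12.85984591  61.61850826] ang 19.37344164083769
knob [-78.93940938 -29.47741699] 59.77794599613087 q 0.011510839404179407
cap_stray (((436.86810302734375, 71.76371765136719), (26.759599685668945, 27.06387710571289), 67.6760025024414), 0.75, np.uint64(205))
label_core (((620.5497436523438, -134.37850952148438), (44.36497497558594, 55.945213317871094), 54.6224365234375), 0.57, np.uint64(643))
```

View pics/c2.png

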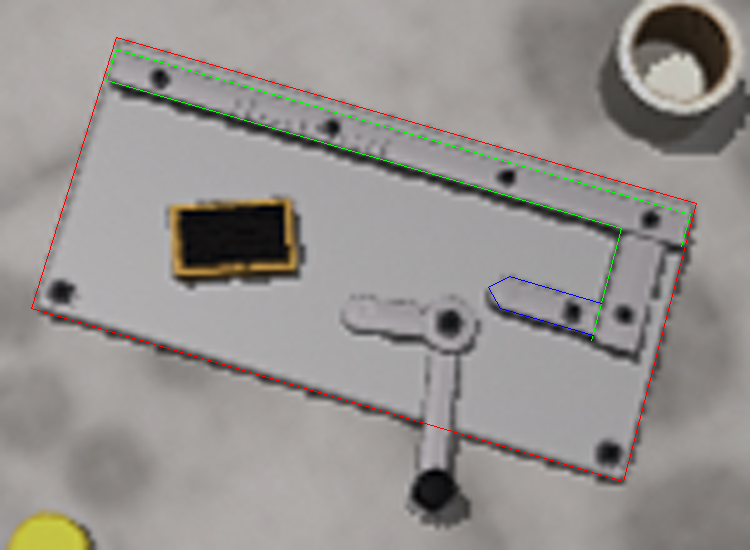

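```bash
cat >> h.py <<'E'
from scipy.spatial.transform import Rotation as R
pl=np.load("pl.npy")
def go(x,y,z):
    s=arm.get_state(); t=np.r_[p2w(pl,[[x/1000,y/1000]])[0],z/1000]; M=R.from_euler("xyz",s["ee_rot"]).as_matrix()
    yw=np.array([-np.sin(pl[2]),np.cos(pl[2]),0]); yw*=np.sign(yw@M[:,1]); xw=np.array([0,0,-1.])
    D=np.c_[xw,yw,np.cross(xw,yw)]@M.T
    print("tcp plate",np.round(w2p(pl,s["eef_pos"])*1000,1),"z",round(s["eef_pos"][2]*1000,1),"F",np.round(s["force"],1),"w",round(s["width"],4),"t",s["t"])
    print("target",(x,y,z),np.round(t,4),"shift units",np.round((t-s["eef_pos"])/.03,2),"turn units",np.round(np.degrees(R.from_matrix(D).as_rotvec())/5,2))
E
python3 -c "
from h import *
go(-54,60,120)"
```

```text
tcp plate [[-411.   588.2]] z 226.6 F [ 0.3  0.1 -0.5] w 0.0881 t 1.65
target (-54, 60, 120) [0.5118 0.0218 0.12  ] shift units [  7.78 -19.77  -3.55] turn units [-0.    0.    2.36]
```

```bash
python3 -m inch '0.4 -1 0 0 0 0.2;0.4 -1 0 0 0 0.2;0.4 -1 0 0 0 0.2;0.4 -1 0 0 0 0.2;0.4 -1 0 0 0 0.2;0.4 -1 0 0 0 0.2;0.4 -1 0 0 0 0.2;0.4 -1 0 0 0 0.2;0.4 -1 0 0 0 0.2;0.4 -1 0 0 0 0.2;0.4 -1 0 0 0 0.2;0.4 -1 0 0 0 0.2' 0 20
python3 -m inch '0.4 -1 0 0 0 0;0.4 -1 0 0 0 0;0.4 -1 0 0 0 0;0.4 -1 0 0 0 0;0.4 -1 -0.5 0 0 0;0.4 -1 -1 0 0 0;0.3 -1 -1 0 0 0;0 -0.7 -1 0 0 0;0 0 0 0 0 0;0 0 0 0 0 0'
python3 -c "
from h import *
go(-54,60,60)"
```

```text
t: 3.15
eef_pos: [0.4225, 0.254, 0.2268]
ee_rot: [-2.054, 1.57, 0.873]
force: [0.6, -0.3, 0.2]
width: 0.0005
t: 4.4
eef_pos: [0.5039, 0.0244, 0.1224]
ee_rot: [-2.83, 1.57, 0.096]
force: [0.2, 0.2, -1.1]
width: 0.0004
tcp plate [[-62.2  60.8]] z 122.4 F [ 0.2  0.2 -1.1] w 0.0004 t 4.4
target (-54, 60, 60) [0.5118 0.0218 0.06  ] shift units [ 0.26 -0.09 -2.08] turn units [-0.    0.01 -0.05]
```

```bash
python3 -m inch '0 0 -1 0 0 0;0 0 -1 0 0 0;0 0 -1 0 0 0;0 0 -0.5 0 0 0;0 0 0 0 0 0;0 0 0 0 0 0'
python3 -c "
from h import *
P=arm.grab_frame('scene');I=P['frame'][180:290,240:400];cv2.imwrite('pics/s1.png',cv2.resize(I,None,fx=5,fy=5,interpolation=cv2.INTER_CUBIC)[:,:,::-1])
go(-6,60,17)"
```

```text
t: 5.15
eef_pos: [0.5042, 0.0246, 0.0178]
ee_rot: [-2.614, 1.569, 0.313]
force: [0.8, -1.3, -0.2]
width: 0.0004
tcp plate [[-62.  61.]] z 17.8 F [ 0.2  0.3 -0.4] w 0.0004 t 5.2
target (-6, 60, 17) [0.5586 0.0113 0.017 ] shift units [ 1.81 -0.44 -0.03] turn units [-0.01  0.02 -0.05]
```

View pics/s1.png

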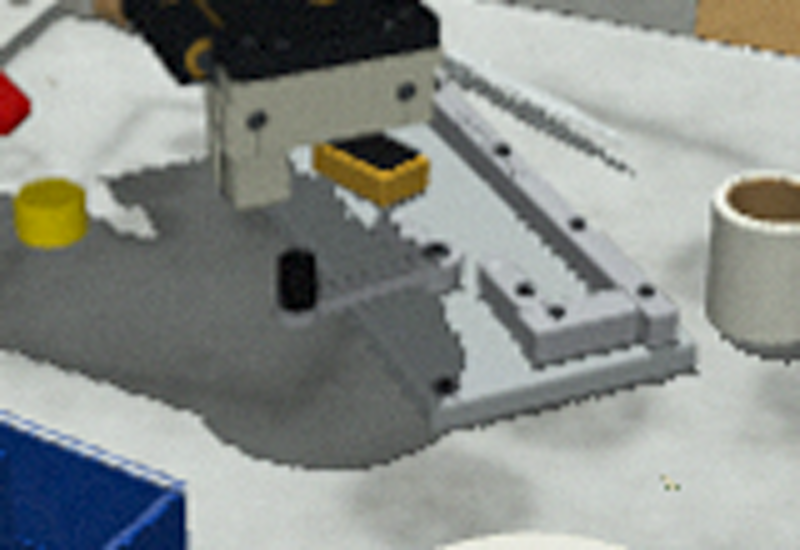

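```bash
python3 -c "
from h import *
P=arm.grab_frame('scene');s=arm.get_state();t=s['eef_pos']
e=p2w(pl,[[1,0],[0,1]])-pl[:2]
for d in [(0,0,0),(9.5,-21,0),(-9.5,-21,0),(9.5,-21,25),(39,-21,25),(-39,-21,25),(9.5,-10,0),(-9.5,-10,0)]:
    X=t+np.r_[(d[0]*e[0]+d[1]*e[1])/1000,d[2]/1000]
    print(d,np.round((pix(P,X)[0]-[240,180])*5))
D=P['range_z'];T=np.array(P['pose'])
for u,v in [(250,190),(270,170),(230,190),(225,110),(280,110),(330,100),(400,80),(430,60)]:
    z=D[180+v//5,240+u//5]; o,d=ray(P,240+u/5,180+v/5); X=o+d*z; print((u,v),np.round(w2p(pl,X)*1000)[0],round(X[2]*1000))
"
```

```text
(0, 0, 0) [248. 192.]
(9.5, -21, 0) [290. 212.]
(-9.5, -21, 0) [244. 221.]
(9.5, -21, 25) [289. 155.]
(39, -21, 25) [359. 142.]
(-39, -21, 25) [169. 179.]
(9.5, -10, 0) [280. 199.]
(-9.5, -10, 0) [234. 208.]
(250, 190) [-67.  46.] 27
(270, 170) [-58.  46.] 35
(230, 190) [-75.  46.] 29
(225, 110) [-102.  -29.] 105
(280, 110) [-81. -28.] 100
(330, 100) [-63. -29.] 100
(400, 80) [-36. -27.] 102
(430, 60) [-27. -34.] 111
```

```bash
python3 -m inch '0.3 -0.08 0 0 0 0;0.2 -0.04 0 0 0 0;0.2 -0.04 0 0 0 0;0.2 -0.04 0 0 0 0;0.2 -0.04 0 0 0 0;0.2 -0.04 0 0 0 0;0.2 -0.04 0 0 0 0;0.1 -0.02 0 0 0 0;0 0 0 0 0 0'
python3 -c "
from h import *
go(-6,60,17)
P=arm.grab_frame('top');I=P['frame'][165:275,265:415];cv2.imwrite('pics/t2.png',cv2.resize(I,None,fx=5,fy=5,interpolation=cv2.INTER_CUBIC)[:,:,::-1])
r=rect(P,'code_block',.029);print(r)"
```

```text
t: 6.38
eef_pos: [0.5514, 0.0138, 0.0165]
ee_rot: [-2.688, 1.571, 0.238]
force: [-0.2, 0.3, -1.0]
width: 0.0004
tcp plate [[-13.6  60.8]] z 16.5 F [-0.2  0.3 -1. ] w 0.0004 t 6.375
target (-6, 60, 17) [0.5586 0.0113 0.017 ] shift units [ 0.24 -0.08  0.02] turn units [-0.    0.   -0.04]
(((511.9024963378906, -42.25764465332031), (111.49879455566406, 235.10987854003906), 14.175013542175293), 0.61, np.uint64(3178))
```

View pics/t2.png

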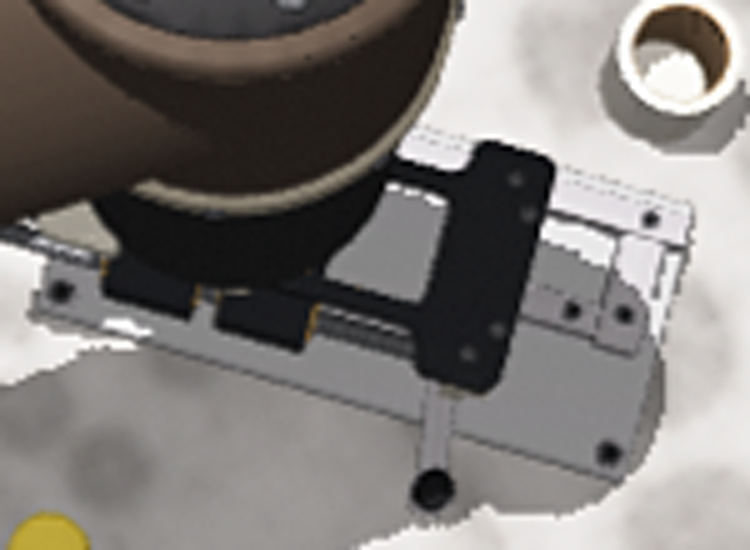

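```bash
python3 -m inch '0.08 -0.02 0 0 0 0;0.08 -0.02 0 0 0 0;0.08 -0.02 0 0 0 0;0 0 0 0 0 0;0 0 0 0 0 0'
python3 -m inch '0.07 -0.015 0 0 0 0;0 0 0 0 0 0;0 0 0 0 0 0'
python3 -c "
from h import *
go(-6,60,17)
P=arm.grab_frame('scene');I=P['frame'][190:270,260:380];cv2.imwrite('pics/s2.png',cv2.resize(I,None,fx=6,fy=6,interpolation=cv2.INTER_CUBIC)[:,:,::-1])
r=rect(P,'code_block',.029);print(r)"
```

```text
t: 7.1
eef_pos: [0.5584, 0.012, 0.0165]
ee_rot: [-2.859, 1.571, 0.067]
force: [-0.6, 0.3, 0.0]
width: 0.0004
t: 7.48
eef_pos: [0.5604, 0.0115, 0.0165]
ee_rot: [0.406, 1.571, -2.951]
force: [-1.1, -0.8, 0.0]
width: 0.0006
tcp plate [[-4.3 60.5]] z 16.5 F [-1.1 -0.8  0. ] w 0.0006 t 7.475
target (-6, 60, 17) [0.5586 0.0113 0.017 ] shift units [-0.06 -0.01  0.02] turn units [ 0.   -0.   -0.04]
(((577.2423095703125, -11.453781127929688), (55.55096435546875, 23.57205581665039), 51.90977096557617), 0.67, np.uint64(134))
```

View pics/s2.png

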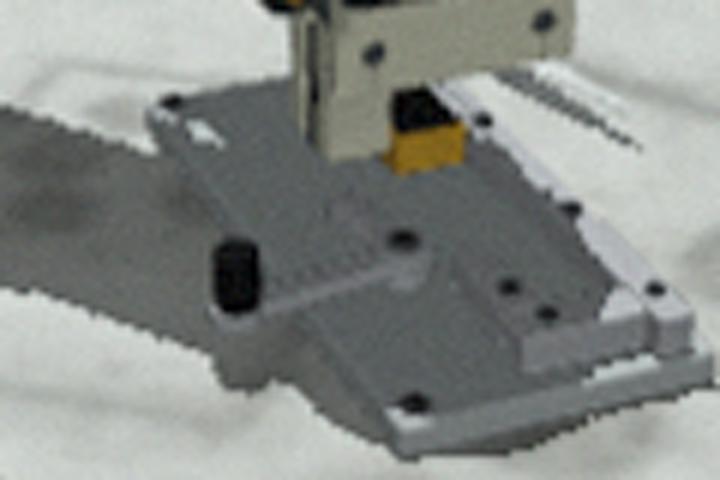

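```bash
for i in 1 2; do python3 -m inch '0.05 -0.01 0 0 0 0;0 0 0 0 0 0;0 0 0 0 0 0'; done; python3 -c "
from h import *
go(-6,60,17)"
```

```text
t: 7.95
eef_pos: [0.5604, 0.0111, 0.0161]
ee_rot: [0.324, 1.568, -3.034]
force: [-5.8, 3.2, 2.8]
width: 0.0005
t: 8.32
eef_pos: [0.5603, 0.0107, 0.0158]
ee_rot: [0.318, 1.565, -3.039]
force: [-9.4, 4.6, 4.1]
width: 0.0005
tcp plate [[-4.2 59.8]] z 15.8 F [-9.4  4.6  4.1] w 0.0005 t 8.325
target (-6, 60, 17) [0.5586 0.0113 0.017 ] shift units [-0.06  0.02  0.04] turn units [ 0.01 -0.06 -0.03]
```

```bash
python3 -m inch '-0.5 0.1 0 0 0 0;-0.5 0.1 0 0 0 0;0 0 1 0 0 0;0 0 1 0 0 0;0 0.7 0 0 0 0;0.5 0.9 0 0 0 0;0.6 0.2 0 0 0 0;0.6 0 0 0 0 0;0 0 0 0 0 0;0 0 0 0 0 0'
python3 -c "
from h import *
go(17,118,17)
P=arm.grab_frame('scene');I=P['frame'][190:270,260:380];cv2.imwrite('pics/s3.png',cv2.resize(I,None,fx=6,fy=6,interpolation=cv2.INTER_CUBIC)[:,:,::-1])
for r in arm.place_of(P,'code_block')[:2]: print(r['confidence'],w2p(pl,at_z(P,r['position'][0]*640,r['position'][1]*400,.012))*1000)
r=arm.masks_of(P,'code_block')[0]['mask'].astype(np.uint8);c=cv2.convexHull(max(cv2.findContours(r,0,1)[0],key=cv2.contourArea))
a=cv2.approxPolyDP(c,2,True)[:,0]
for q in a: print(q,(q-[260,190])*6,np.round(w2p(pl,at_z(P,*q,.029))*1000,1))"
```

```text
t: 9.57
eef_pos: [0.5835, 0.0708, 0.0765]
ee_rot: [0.245, 1.57, -3.112]
force: [-0.2, -0.3, -0.1]
width: 0.0006
tcp plate [[  5.4 123.5]] z 76.5 F [-0.2 -0.3 -0.1] w 0.0006 t 9.575
target (17, 118, 17) [0.5937 0.0629 0.017 ] shift units [ 0.34 -0.26 -1.98] turn units [ 0.   -0.   -0.04]
0.66 [[11.71958741 66.42324879]]
[317 204] [342  84] [[ 4.1 77.6]]
[328 202] [408  72] [[28.7 77.1]]
[336 210] [456 120] [[28.8 38.8]]
[336 215] [456 150] [[19.7 19.9]]
[324 217] [384 162] [[-5.2 21.6]]
[317 210] [342 120] [[-6.3 53.5]]
```

View pics/s3.png

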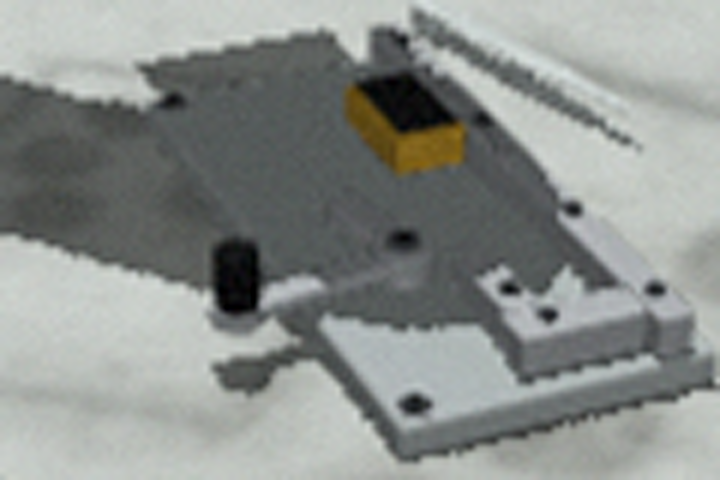

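```bash
python3 -m inch '0.37 -0.26 -0.5 0 0 0;0 0 -0.7 0 0 0;0 0 -0.77 0 0 -0.04;0 0 0 0 0 0;0 0 0 0 0 0'
python3 -c "
from h import *
go(17.5,100,17)"
```

```text
t: 10.35
eef_pos: [0.596, 0.0629, 0.0176]
ee_rot: [2.418, 1.571, -0.942]
force: [0.0, -0.7, 0.6]
width: 0.0006
tcp plate [[ 19.3 118.5]] z 17.6 F [ 0.  -0.7  0.6] w 0.0006 t 10.35
target (17.5, 100, 17) [0.5903 0.0453 0.017 ] shift units [-0.19 -0.59 -0.02] turn units [ 0.    0.   -0.01]
```

```bash
python3 -m inch '-0.12 -0.33 0 0 0 0;-0.06 -0.2 0 0 0 0;-0.05 -0.2 0 0 0 0;-0.05 -0.2 0 0 0 0;-0.06 -0.26 0 0 0 0;-0.06 -0.26 0 0 0 0;-0.06 -0.26 0 0 0 0;-0.06 -0.26 0 0 0 0;0 0 0 0 0 0'
python3 -c "
from h import *
go(18,0,17)
P=arm.grab_frame('scene');I=P['frame'][190:270,260:380];cv2.imwrite('pics/s4.png',cv2.resize(I,None,fx=6,fy=6,interpolation=cv2.INTER_CUBIC)[:,:,::-1])"
```

```text
t: 11.48
eef_pos: [0.5797, 0.0034, 0.0174]
ee_rot: [0.497, 1.57, -2.865]
force: [0.2, 0.4, -0.1]
width: 0.0004
tcp plate [[16.3 56.8]] z 17.4 F [ 0.2  0.4 -0.1] w 0.0004 t 11.475
target (18, 0, 17) [ 0.569  -0.0524  0.017 ] shift units [-0.36 -1.86 -0.01] turn units [ 0.   -0.    0.01]
```

View pics/s4.png

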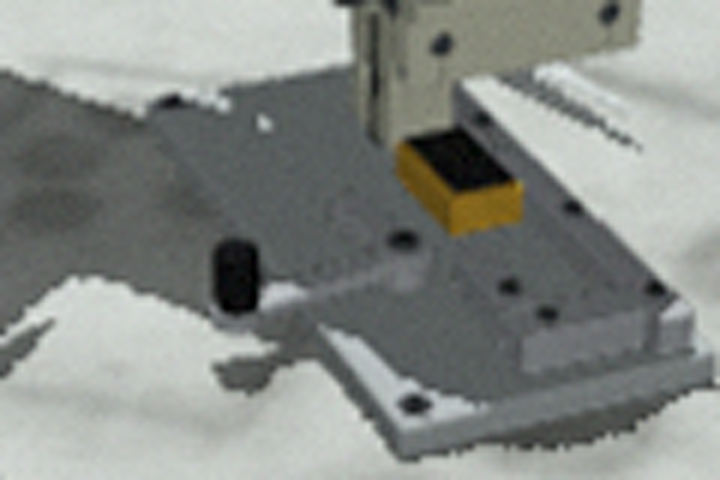

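```bash
python3 -m inch '-0.05 -0.25 0 0 0 0;-0.05 -0.25 0 0 0 0;-0.05 -0.25 0 0 0 0;-0.05 -0.25 0 0 0 0;-0.05 -0.25 0 0 0 0;-0.05 -0.25 0 0 0 0;-0.05 -0.2 0 0 0 0;-0.04 -0.2 0 0 0 0;0 0 0 0 0 0'
python3 -c "
from h import *
go(17.5,-11,17)"
```

```text
t: 12.65
eef_pos: [0.5682, -0.0534, 0.0174]
ee_rot: [0.684, 1.571, -2.677]
force: [-0.3, -0.2, 0.2]
width: 0.0003
tcp plate [[17.4 -1.1]] z 17.4 F [-0.3 -0.2  0.2] w 0.0003 t 12.65
target (17.5, -11, 17) [ 0.5661 -0.0631  0.017 ] shift units [-0.07 -0.32 -0.01] turn units [ 0. -0.  0.]
```

```bash
python3 -m inch '-0.02 -0.1 0 0 0 0;-0.02 -0.1 0 0 0 0;0 0 0 0 0 0;0 0 0 0 0 0'; for i in 1 2 3 4; do python3 -m inch '-0.015 -0.07 0 0 0 0;0 0 0 0 0 0;0 0 0 0 0 0'|grep -E 'pos|force'; done
python3 -c "
from h import *
go(17.5,-11,17)
P=arm.grab_frame('scene');I=P['frame'][190:270,260:380];cv2.imwrite('pics/s5.png',cv2.resize(I,None,fx=6,fy=6,interpolation=cv2.INTER_CUBIC)[:,:,::-1])"
```

```text
t: 13.15
eef_pos: [0.5671, -0.0589, 0.0174]
ee_rot: [0.868, 1.571, -2.492]
force: [-0.5, 0.9, 0.5]
width: 0.0004
eef_pos: [0.5667, -0.0611, 0.0175]
force: [-0.2, 0.0, -0.7]
eef_pos: [0.5665, -0.0625, 0.0175]
force: [-0.0, 5.5, 0.3]
eef_pos: [0.5665, -0.0627, 0.0175]
force: [-1.0, 16.1, 0.9]
eef_pos: [0.5666, -0.0629, 0.0176]
force: [-2.1, 27.9, 1.8]
tcp plate [[ 17.9 -10.8]] z 17.6 F [-2.1 27.9  1.8] w 0.0008 t 14.65
target (17.5, -11, 17) [ 0.5661 -0.0631  0.017 ] shift units [-0.02 -0.   -0.02] turn units [-0.05  0.04 -0.  ]
```

View pics/s5.png

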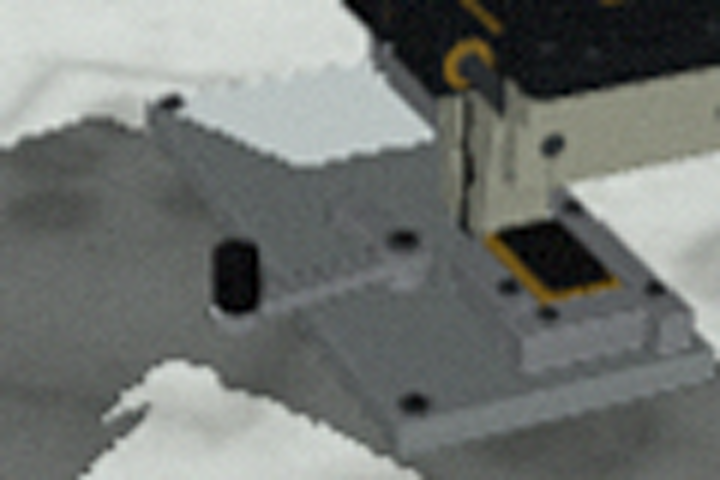

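```bash
python3 -m inch '0.1 0.4 0 0 0 0;0.1 0.4 0 0 0 0;0 0 1 0 0 0;0 0 1 0 0 0;-0.9 -0.5 0 0 0 0;-0.9 -0.5 0 0 0 0;-0.9 -0.5 0 0 0 0;-0.7 -0.5 0 0 0 0;0 0 0 0 0 0;0 0 0 0 0 0'
python3 -c "
from h import *
go(-79,-60,29)
P=arm.grab_frame('scene')
for r in arm.place_of(P,'code_block')[:1]: print(r['confidence'],w2p(pl,at_z(P,r['position'][0]*640,r['position'][1]*400,.012))*1000)
for r in arm.place_of(P,'lever_knob')[:1]: print(r['confidence'],w2p(pl,at_z(P,r['position'][0]*640,r['position'][1]*400,.041))*1000)"
```

```text
t: 15.95
eef_pos: [0.4699, -0.1035, 0.0777]
ee_rot: [-3.05, 1.57, -0.128]
force: [0.1, -0.1, -0.4]
width: 0.0004
tcp plate [[-67.6 -71.4]] z 77.7 F [ 0.1 -0.1 -0.4] w 0.0004 t 15.95
target (-79, -60, 29) [ 0.4613 -0.0899  0.029 ] shift units [-0.29  0.45 -1.62] turn units [ 0.    0.01 -0.  ]
0.52 [[ 10.39895584 -52.23500255]]
0.81 [[-78.83253163 -39.22421157]]
```

```bash
python3 -m inch '-0.36 0.08 0 0 0 0;0 0 -0.8 0 0 0;0 0 -0.82 0 0 0;0 0 0 0 0 0;0 0 0 0 0 0;0.07 0.31 0 0 0 0;0.07 0.31 0 0 0 0;0 0 0 0 0 0'
python3 -m inch '0.05 0.22 0 0 0 0;0.05 0.22 0 0 0 0;0.05 0.22 0 0 0 0;0.1 0.17 0 0 0 0;0.1 0.17 0 0 0 0;0.1 0.17 0 0 0 0;0.15 0.13 0 0 0 0;0.15 0.13 0 0 0 0;0.15 0.14 0 0 0 0;0.17 0.1 0 0 0 0;0 0 0 0 0 0'
python3 -c "
from h import *
go(-80,25,29)
P=arm.grab_frame('scene');I=P['frame'][190:270,260:380];cv2.imwrite('pics/s6.png',cv2.resize(I,None,fx=6,fy=6,interpolation=cv2.INTER_CUBIC)[:,:,::-1])"
```

```text
t: 17.1
eef_pos: [0.4632, -0.0815, 0.0293]
ee_rot: [-2.716, 1.57, 0.208]
force: [1.4, -0.1, -0.2]
width: 0.0005
t: 18.48
eef_pos: [0.4954, -0.0319, 0.0289]
ee_rot: [-2.592, 1.57, 0.331]
force: [0.2, -0.0, 0.0]
width: 0.0002
tcp plate [[-58.3   4. ]] z 28.9 F [ 0.2 -0.   0. ] w 0.0002 t 18.475
target (-80, 25, 29) [ 0.4788 -0.0067  0.029 ] shift units [-0.56  0.84  0.  ] turn units [-0.    0.01 -0.01]
```

View pics/s6.png

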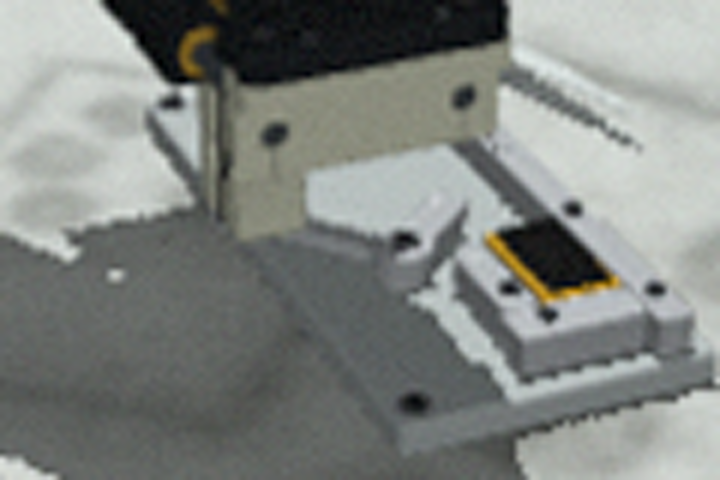

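```bash
python3 -m inch '-0.17 -0.17 0 0 0 0;-0.85 0.19 0 0 0 0;0.12 0.55 0 0 0 0;0.13 0.55 0 0 0 0;0 0 0 0 0 0;0.21 -0.05 0 0 0 0;0.21 -0.04 0 0 0 0;0.2 0 0 0 0 0;0.2 0 0 0 0 0;0 0 0 0 0 0'
python3 -m inch '0.2 0 0 0 0 0;0.2 0 0 0 0 0;0.2 0 0 0 0 0;0.15 0 0 0 0 0;0 0 0 0 0 0;0 0 0 0 0 0'
python3 -c "
from h import *
go(-36,40,29)"
```

```text
t: 19.77
eef_pos: [0.4968, -0.0015, 0.0288]
ee_rot: [2.772, 1.571, -0.588]
force: [0.1, 0.2, 0.2]
width: 0.0004
t: 20.52
eef_pos: [0.5187, -0.0015, 0.0288]
ee_rot: [1.468, 1.571, -1.892]
force: [-0.0, -0.4, 1.0]
width: 0.0005
tcp plate [[-42.1  38.8]] z 28.8 F [-0.  -0.4  1. ] w 0.0005 t 20.525
target (-36, 40, 29) [ 0.525  -0.0017  0.029 ] shift units [ 0.21 -0.    0.01] turn units [ 0. -0. -0.]
```

```bash
python3 -m inch '0.12 -0.02 0 0 0 0;0 0 0 0 0 0;0 0 0 0 0 0'|grep -E 'pos|force'; for i in 1 2 3 4; do python3 -m inch '0.06 -0.01 0 0 0 0;0 0 0 0 0 0;0 0 0 0 0 0'|grep -E 'pos|force'; done
python3 -c "
from h import *
go(-36,40,29)"
```

```text
eef_pos: [0.5225, -0.002, 0.0289]
force: [-0.3, 0.7, 0.2]
eef_pos: [0.5243, -0.0023, 0.0289]
force: [-0.5, -0.3, 0.1]
eef_pos: [0.5261, -0.0026, 0.0289]
force: [-0.3, 1.7, 0.4]
eef_pos: [0.5272, -0.0029, 0.0287]
force: [-4.2, 3.9, 1.8]
eef_pos: [0.5274, -0.0031, 0.0284]
force: [-10.0, 6.7, 5.8]
tcp plate [[-33.3  39.1]] z 28.4 F [-10.    6.7   5.8] w 0.0004 t 22.4
target (-36, 40, 29) [ 0.525  -0.0017  0.029 ] shift units [-0.08  0.05  0.02] turn units [ 0.   -0.04  0.  ]
```

```bash
python3 -m inch '-0.5 0.1 0 0 0 0;-0.6 0.1 0 0 0 0;0 0 1 0 0 0;0 0 1 0 0 0;0 0 1 0 0 0;-0.5 1 0.5 0 0 0;-0.5 1 0.5 0 0 0;0 1 0 0 0 0;0 1 0 0 0 0;0 1 0 0 0 0;0 1 0 0 0 0;0 1 0 0 0 0'
python3 -m inch '0 1 0 0 0 0;0 1 0 0 0 0;0 1 0 0 0 0;0 0 0 0 0 0;0 0 0 0 0 0'
python3 - <<'E'
from h import *
P=arm.grab_frame('top'); x0,y0=265,165
I=cv2.resize(P["frame"][y0:y0+110,x0:x0+150],None,fx=5,fy=5,interpolation=cv2.INTER_CUBIC)
def draw(L,z,col):
    w=np.c_[p2w(pl,np.array(L)/1000),np.full(len(L),z)]; q=((pix(P,w)-[x0,y0]+.5)*5).astype(np.int32); cv2.polylines(I,[q],False,col,1)
draw([(4,-70),(30,-70),(30,-26),(4,-26),(4,-70)],.029,(255,0,0))
draw([(-20,-19.5),(-20,40.5)],.041,(0,255,0))
cv2.imwrite("pics/c3.png",I[:,:,::-1])
r=rect(P,'code_block',.029); print(r, w2p(pl,np.array([r[0][0]])/1000)*1000)
r=rect(P,'cap_stray',.017);print(r)
for n,z in (("lever_knob",.041),("label_core",0),("tweezers",0)):
    q=arm.place_of(P,n)[0]; X=at_z(P,q['position'][0]*640,q['position'][1]*400,z); print(n,q['confidence'],X,w2p(pl,X)*1000)
E
```

```text
t: 23.9
eef_pos: [0.4667, 0.2138, 0.1491]
ee_rot: [-2.487, 1.569, 0.435]
force: [0.2, -0.3, 0.2]
width: 0.0005
t: 24.52
eef_pos: [0.4664, 0.3028, 0.1487]
ee_rot: [1.413, 1.57, -1.947]
force: [-0.0, -0.1, -0.8]
width: 0.0008
(((555.0010986328125, -97.93023681640625), (43.688575744628906, 28.14335060119629), 76.5573501586914), 0.59, np.uint64(373)) [[ 14.23490717 -47.43591441]]
(((437.36810302734375, 71.96725463867188), (26.05978775024414, 28.060462951660156), 3.8503403663635254), 0.74, np.uint64(213))
lever_knob 0.58 [ 0.5409163  -0.00502643  0.041     ] [[-19.71614226  40.18157463]]
label_core 0.94 [ 0.62143458 -0.1361546   0.        ] [[ 87.39097785 -70.29853929]]
tweezers 0.83 [0.65850876 0.03724018 0.        ] [[ 85.87058877 107.0089208 ]]
```

View pics/c3.png

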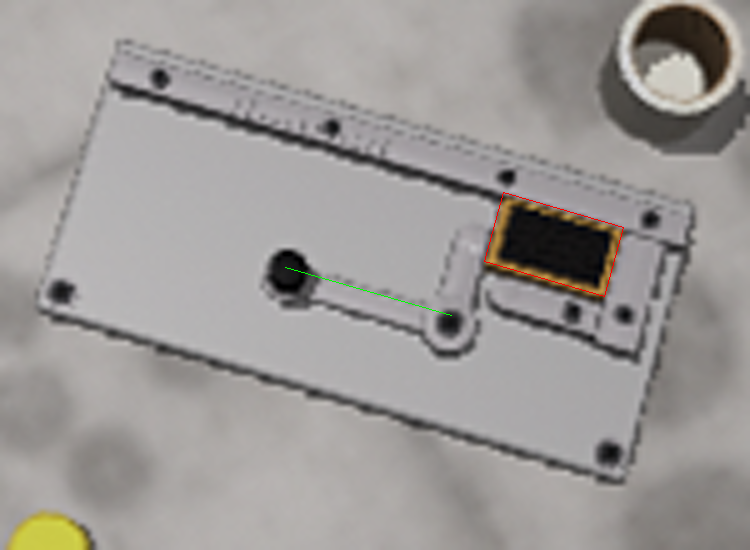

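```bash
python3 -c "
from station import arm
print(arm.job_done(), arm.get_state()['t'])"
```

```text
the job is handed in; nothing more can be done
the job is handed in; nothing more can be done
```

The block is home in the corner pocket, the lock lever is closed behind it, and I handed the job in at about 25 s of the 59 s. No verdict was reported, so this rests on my own checks.

**What I did:** With the shut fingers I pushed the block flat onto the rail, then slid it along the rail into the corner until the end stop pushed back with 28 N. I then swung the lever round in two pushes until it stopped at about 12 N, and drew the arm clear.

**Last checks (top picture, arm clear):**
- **Block:** its outline lies on the computed home outline to within about 1 pixel (about 2 mm) and square. The segmentation network put its centre at plate (14.2, -47.4) mm against home (17, -48). That x is just under the 14.5 mm limit. I gave more weight to the outline overlay and the push forces, because the network is a little off at about 2 mm per pixel.
- **Lever:** the network put the knob at plate (-19.7, 40.2) mm against (-20, 40.5) when closed, and the nose lies across the pocket mouth.
- **Cap:** it moved less than 1 mm.
- **Core and tweezers:** their readings moved about 2 and 4 mm, within network error, and the arm never went near them.

**Disagreement:** before I pushed the lever, the scene camera put the knob about 10 mm further right (-y) than the top camera. I started the push further back to allow for that, and it made no difference to the result.

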